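Put the printing block away in the drawer

TASK

Put the long wooden printing block into the open top drawer of the little chest, set down gently and lying flat with its handle up, not dropped; let go of it, and then slide the drawer fully shut. Leave the chest's lower drawer shut and the two other printing blocks and the glass jar where they are.

Things in the scene. Friction and masses are not known exactly. Their poses are not given: they have to be found in the camera images.
- long_block: The long dark-wood hand printing block: slab 120 x 66 x 22 mm with a handle ridge on top, 80 mm long, 26 mm wide, 28 mm tall (total height 50 mm), about 0.25 kg. It is the only rectangular one of three blocks with like handles; it stands on the desk, handle up. Origin at the centre of the underside, x along the handle ridge, z up.
- drawer_front (a point): Middle of the front edge of the top drawer's inner floor (floor level, at the inner face of its front). x points into the chest (shutting), y across, z up. Floor 215 mm (x) by 238 mm (y), walls 6 mm thick, 53 mm high. Front 21 mm thick, its top edge 63 mm above the floor. Free height under the chest's top 63 mm; the uncovered front strip is as wide as the joint value less 6 mm.
- chest_drawer0 (a joint): Opening of the top drawer in m: 0 fully shut, up to 0.181 open; starts open 0.125 to 0.17. It slides with about 1 N of friction and stays where it is left.
- chest_drawer0_handle (a point): Middle of the top drawer's handle: a dark steel bar 11 mm thick and 120 mm long, along y, its axis 35 mm in front of the front panel's face and 38 mm below the chest's top surface. Axes as the drawer's: x into the chest.
- chest_top (a point): Middle of the front edge of the top surface of the fixed mid-brown wooden chest, 245 mm deep (x; drawer fronts stand 15 mm proud) by 280 mm wide (y) by 170 mm high, two drawers one above the other, fronts towards the robot. x points from front to back. Fixed; a clay bowl 35 mm high is stuck on the back half of its top.
- chest_drawer1 (a joint): Opening of the chest's lower drawer in m (0 shut). To be left shut.
- square_block: Bystander: square printing block, slab 70 x 70 x 22 mm, handle ridge 50 x 26 x 28 mm. Origin at the centre of the underside, x along the handle ridge, z up.
- round_block: Bystander: round printing block, slab 80 mm across and 22 mm thick, handle ridge 50 x 26 x 28 mm. Origin at the centre of the underside, x along the handle ridge, z up.
- jar: Bystander: amber glass jar with white cap, 68 mm wide, 95 mm high, on the desk on the robot's left. Origin at the centre of its underside.
Mind the look-alikes: they are no part of the job. What is shaped like the long_block but purple or yellow is not meant.

How it is judged (in metres and radians):
On the way:
1. the long block lies flat, handle up and let go, on the floor of the top drawer while it is still open (more than 50 mm) (x of long_block in the frame of drawer_front between 0.01 and 0.205 m and y of long_block in the frame of drawer_front between -0.11 and 0.11 m and z of long_block in the frame of drawer_front between -0.006 and 0.012 m and angle between long_block's own z axis and vertical below 0.2 rad and contact force between long_block and the fingers below 0.1 N and value of joint chest_drawer0 above 0.05 m and linear speed of long_block below 0.1 m/s), for 0.2 s.
At the end, for the whole second after the job is handed in: The top drawer is shut (within 7 mm) with the long block at rest on its floor, flat (within 0.2 rad) and handle up, let go; the lower drawer is shut (within 10 mm) (x of long_block in the frame of drawer_front between 0.01 and 0.205 m and y of long_block in the frame of drawer_front between -0.11 and 0.11 m and z of long_block in the frame of drawer_front between -0.006 and 0.012 m and angle between long_block's own z axis and vertical below 0.2 rad and contact force between long_block and the fingers below 0.1 N and value of joint chest_drawer0 below 0.007 m and value of joint chest_drawer1 below 0.01 m and linear speed of long_block below 0.02 m/s); the robot touches nothing.
It fails at once if the long block is dropped or thrown (moves faster than 0.9 m/s out of the fingers, as after a fall of some 40 mm) (contact force between long_block and the fingers below 0.05 N and linear speed of long_block above 0.9 m/s).
It fails at once if another block or the jar is moved more than 30 mm (distance of any of square_block, round_block, jar from where it was at the start of the episode above 0.03 m).
It fails at once if the lower drawer is pulled open more than 20 mm (value of joint chest_drawer1 above 0.02 m).
It also fails if it takes over 51 s, if anything falls off the work surface, if the arm or the gripper's body presses on something with over 40 N, if the wrist force passes 120 N, or if a joint passes its speed limit or range.

ROBOT

A 6-joint arm with a two-finger parallel gripper is mounted at the origin on the work surface. World frame = base frame: x ahead of the robot, y to its left, z up, the work surface at z = 0. Lengths are in m, angles in degrees, forces in N, time in s.
With the tool pointing down it reaches from about 0.3 to 0.75 m from the base axis. Payload 8.5 kg.
Tool frame: the origin (TCP) lies midway between the tips of the shut fingers; the grasp point (between the pads) lies 19 mm behind it; z points along the fingers, y is the line along which they close (so a half turn about z gives the same grasp; the last joint's range is limited). The gripper opens to 85 mm and grips with 20 to 120 N. Pads are 22 mm wide; open, the fingers measure 114 mm over their backs; the gripper's body (76 mm by 85 mm) begins 54 mm behind the grasp point. The pads swing forward as they close: fully open they stand 13 mm farther back than shut.
Start: joints at [53.669, 21.807, 74.336, -0, 83.858, -12.336], TCP at [0.224, 0.502, 0.231] pointing down, gripper open.
Joint ranges: [-178.18, 178.18], [-50.72, 133.34], [12.68, 142.11], [-81.47, 261.47], [9.98, 163.14], [-165.26, 165.26]. Speed limits (degrees/s): [136.94, 136.94, 180, 180, 180, 180].

INTERFACE

Orientations are given as a 3x3 rotation matrix whose columns are the frame's x, y, z axes.
In Python, from rig import observe, optics, order, spotter gives the robot as it stands.
- The arm moves only by the tool move_arm, never from a script. Its argument "series" is text: rows parted by semicolons, each of 5 numbers parted by spaces: the shift along the tool's x, y, z in cm, then the turn about the tool's z in degrees, then the opening, from -1 (shut) to 1 (fully open). A call has 1 to 8 rows; each row is the pose to reach, as a shift and turn from the pose commanded when the call began, along the tool's axes at that moment; what a row does not reach only later rows make up. A row lasts 1/8 s, in which the tool goes at most 62.5 mm and 10.7 degrees, less where a joint would pass 70% of its speed; a pose out of reach is approached as far as the arm can. A call with a gripper value outside its range is refused whole. The fingers move at their own pace and stop on an object; "force" is the grip in N (left out, the last holds). Time passes only in rows, so rows that repeat a pose let the fingers close. It gives the time, the measured TCP pose, the force, the opening and the grip force at its end, in the units of the state.
- observe(): the state, without advancing time (a new reading comes with each control period).
- optics.get_image(name): name is "scene" or "top" or "wrist"; returns a dict with "pixels" (384x512x3 uint8, blue, green, red), "camera_matrix" (3x3 intrinsics, pixels), "rvec" (rotation vector, rad) and "tvec" (3), from world to camera coordinates, as OpenCV has them. Camera axes: x right, y down, z forward; pixel columns grow to the right and rows downward; lengths in m; the calibration is good to about 2 mm. A picture is of the moment at which its call begins. There is no depth.
- order.close_job(): hands the job in; it is judged then, once.
Trained networks look in the newest picture that a camera, given by its name, has taken for a name from the list of things; names that differ only in an ending like _2 or _b are one class to them, and where a whole thing is asked for, a point or a joint stands for the part that bears it (a point fixed in the world has none). Each returns a list of dicts, best first, with "score" (0 to 1); they miss things now and then, are a little off and sometimes report something else, mostly with a low value. They report only what shows in the picture. A call takes as long as a camera call. They do not tell look-alikes from the thing itself.
- spotter.find_in(thing, camera): "point" ([x, y, z] in m, in world coordinates, good to about 4 mm: the middle of the surface that is visible of it).
- spotter.cut_out(thing, camera): "pixels" (384x512 bool, what is visible of it).
- spotter.mark_of(thing, camera): "point" ([x, y, z] in m, in world coordinates, good to about 4 mm: a listed point, or the origin of a listed thing).
The state is a dict: "time_s": time; "q": joint angles; "qvel": joint speeds; "joint_efforts": joint torques, N m; "position": TCP position; "tool_rot": TCP orientation; "ft_force": force on the tool from outside, world axes, zero at the start; "wrist_torque": the same for the moment, N m; "grip_width": finger opening in m; "gripper_force": force on a finger pad.
Only numpy, scipy, OpenCV 4.12 (cv2) and the standard library are available. Lean on these libraries where they do the work, as an engineer would, in place of code of your own. Each camera call takes 0.05 s, during which the arm holds its last target. There are 200 camera calls.

## Working session

There is one attempt and no reset: what is moved stays moved. The work goes in short steps, Python scripts to look and compute and a tool call to move; the robot and the scene stay as the last step left them, time stands still between calls to the robot, and variables do not carry over. Pictures are saved under pics/ and viewed, at most 10 in all, crops included, and the job is handed in when it is done.

Besides the shell and the picture viewer there is one more tool, called after ">>>" in YAML: its name, and indented under it one key for each argument. move_arm: Moves the arm, as the interface text tells. Its arguments: {"type":"object","properties":{"series":{"type":"string"},"force":{"type":"number"}},"required":["series"]}

```bash
mkdir -p pics
python3 - <<'E'
from rig import observe, optics, spotter
import cv2, numpy as np
s=observe();print(s['time_s'],s['position'],np.round(s['tool_rot'],3).tolist(),s['grip_width'])
a=[optics.get_image(n)['pixels'] for n in('scene','top')]
cv2.imwrite('pics/a.png',cv2.resize(np.vstack(a),(800*1,1200))[:600]);cv2.imwrite('pics/b.png',cv2.resize(a[1],(800,600)))
for t in['long_block','square_block','round_block','jar','drawer_front','chest_drawer0_handle','chest_top']:
  for c in('scene','top'):
    print(t,c,[(round(d['score'],2),np.round(d['point'],3).tolist()) for d in spotter.mark_of(t,c)][:4])
E
```

```text
0.0 [0.22348836 0.50223269 0.23069836] [[-0.914, 0.407, -0.001], [0.407, 0.914, -0.001], [0.0, -0.001, -1.0]] 0.08537336164900974
long_block scene [(0.94, [0.643, -0.171, -0.001]), (0.84, [0.336, -0.348, -0.0]), (0.72, [0.498, -0.0, -0.002])]
long_block top [(0.97, [0.643, -0.177, -0.001]), (0.77, [0.337, -0.355, -0.001]), (0.61, [0.504, -0.001, -0.006])]
square_block scene [(0.59, [0.512, -0.351, -0.001])]
square_block top [(0.97, [0.516, -0.35, 0.001])]
round_block scene [(0.75, [0.453, -0.166, 0.003])]
round_block top [(0.94, [0.457, -0.165, 0.002])]
jar scene [(0.87, [0.386, 0.496, -0.004])]
jar top [(0.79, [0.386, 0.499, -0.0])]
drawer_front scene [(0.74, [0.568, 0.125, 0.095])]
drawer_front top [(0.63, [0.571, 0.127, 0.094])]
chest_drawer0_handle scene [(0.65, [0.513, 0.115, 0.131])]
chest_drawer0_handle top [(0.75, [0.511, 0.114, 0.131])]
chest_top scene [(0.59, [0.692, 0.141, 0.171])]
chest_top top [(0.83, [0.693, 0.143, 0.17])]
```

View pics/a.png

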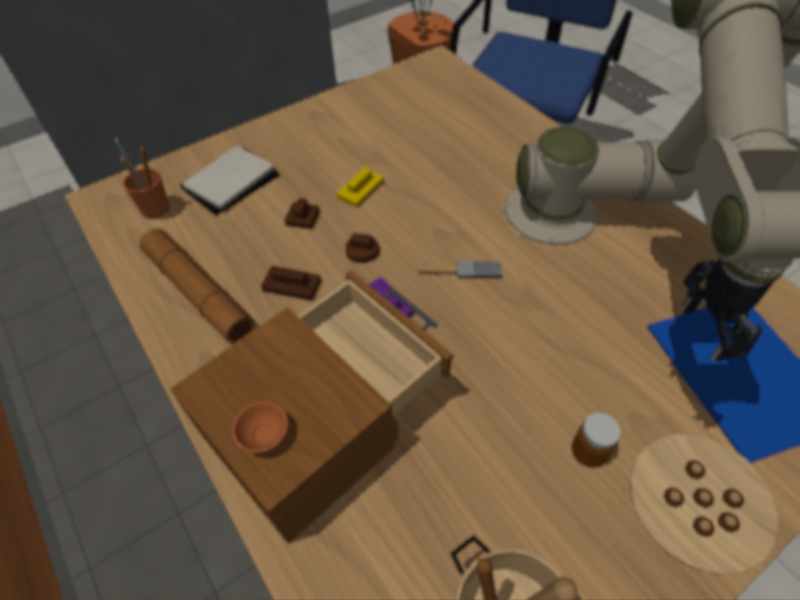

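View pics/b.png

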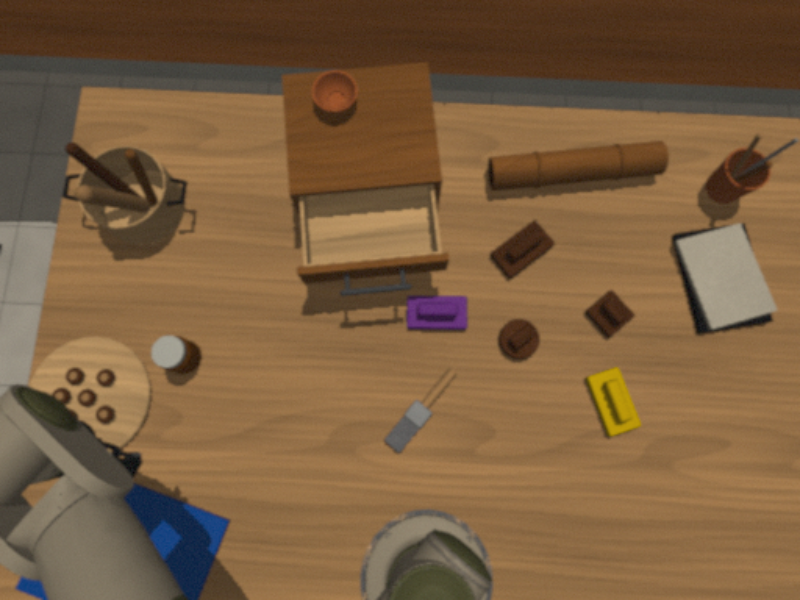

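Candidates for the long block, in top-view pixels at 800x600: dark brown at (522,250), purple at (437,313) and yellow at (613,402). The square block is at (609,314), the round one at (519,340). I choose the dark rectangular one at (522,250), and will check it in a crop while measuring yaws.

```bash
cat > h.py <<'E'
from rig import observe, optics, order, spotter
import cv2, numpy as np
def ray(im,uv,z):
    R=cv2.Rodrigues(np.array(im['rvec'],float))[0];t=np.array(im['tvec'],float).ravel()
    K=np.array(im['camera_matrix']);uv=np.atleast_2d(uv).astype(float)
    d=(R.T@np.linalg.inv(K)@np.c_[uv,np.ones(len(uv))].T).T;c=-R.T@t
    return (c+d*((z-c[2])/d[:,2])[:,None])
def rect(im,mask,z):
    p=ray(im,np.argwhere(mask)[:,::-1],z)[:,:2]
    (c,wh,a)=cv2.minAreaRect((p*1000).astype(np.float32))
    if wh[0]<wh[1]: wh=wh[::-1];a+=90
    return np.round(c,1),np.round(wh,1),round((a+90)%180-90,1)
E
python3 - <<'E'
from h import *
im=optics.get_image('top');g=im['pixels']
for c in('top','scene'):
  i=im if c=='top' else optics.get_image('scene')
  for d in spotter.cut_out('long_block',c)[:3]: print(c,round(d['score'],2),rect(i,d['pixels'],.015 ))
ds=spotter.cut_out('chest_drawer0_handle','top');print([ (round(d['score'],2),rect(im,d['pixels'],.132),rect(im,d['pixels'],.157)) for d in ds][:2])
for d in spotter.cut_out('chest_top','top')[:1]: print(rect(im,d['pixels'],.17))
cr=np.hstack([cv2.resize(g[135:185,300:366],None,fx=6,fy=6,interpolation=2),cv2.resize(g[110:210,180:300],None,fx=3,fy=3,interpolation=2)])
cv2.imwrite('pics/c.png',cr)
m=[ray(im,[u],z)[0].round(3).tolist() for u,z in [([188,122.5],.17),([281,117],.17),([192,173],.157),([285,166],.157)]];print(m)
E
```

```text
top 0.82 (array([ 340.7, -345.7]), array([124.6,  72.3]), 20.0)
top 0.78 (array([500.2,  -1. ]), array([122.7,  70.2]), -87.3)
top 0.7 (array([ 638.8, -168.2]), array([131.2,  69.2]), -50.0)
scene 0.96 (array([ 343. , -348.7]), array([138.5,  78.6]), 21.5)
scene 0.76 (array([ 640.7, -172.5]), array([121.7,  80.1]), -48.7)
scene 0.5 (array([483.9,  -1.1]), array([129.5,  32.6]), -87.4)
[(0.62, (array([605.6, 133.8]), array([277.4, 204.5]), -81.2), (array([597.6, 132. ]), array([270.8, 199.7]), -81.2))]
(array([717.7, 149.3]), array([445.3, 285. ]), 9.1)
[[0.679, 0.275, 0.17], [0.708, 0.011, 0.17], [0.534, 0.253, 0.157], [0.567, -0.006, 0.157]]
```

View pics/c.png

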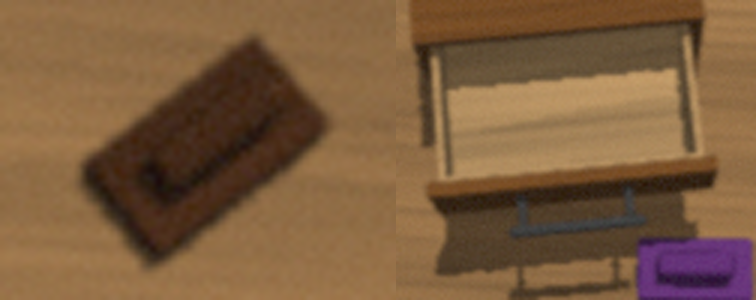

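The crop shows the dark rectangular block with its ridge along the long side, so this is the long block. It is centred near (0.642,-0.173) with ridge yaw about -50°. The chest yaw is about 8.8°, and the drawer is open about 0.13 m. First move: go above the block.

>>> move_arm:
  series: "-8 -5.5 -2 6 1; -16 -11 -2 12 1; -24 -16.5 -2 18 1; -32 -22 -2 24 1; -36 -24.5 -2 26 1; -40 -27 -2 26 1; -44 -30 -2 26 1; -44 -30 -2 26 1"
  force: 40

```text
time_s: 2.1
position: [0.4867, 0.0764, 0.2514]
tool_rot: [[-0.643, 0.766, 0.001], [0.766, 0.643, 0.0], [-0.0, 0.001, -1.0]]
ft_force: [0.5, 1.6, -0.1]
grip_width: 0.0856
gripper_force: 0.0
```

```bash
cat >> h.py <<'E'
def go(tx,ty,tz,yaw):   # target TCP, tool-y world angle -> row numbers
    s=observe();R=np.array(s['tool_rot']);d=R.T@(np.array([tx,ty,tz])-s['position'])
    a=np.degrees(np.arctan2(R[1,1],R[0,1]))
    print('t',s['time_s'],'pos',np.round(s['position'],4),'yaw',round(a,1),'tilt',np.round(R[:,2],3),'w',round(s['grip_width'],4),'F',np.round(s['ft_force'],1),s['gripper_force'],'-> cm',np.round(d*100,2),'turn',round((a-yaw+180)%360-180,1))
E
python3 -c "
from h import *
go(.642,-.173,.25,40)"
```

```text
t 2.1 pos [0.4867 0.0764 0.2514] yaw 40.0 tilt [ 0.001  0.    -1.   ] w 0.0856 F [ 0.5  1.6 -0.1] 0.0 -> cm [-29.09  -4.13   0.15] turn -0.0
```

>>> move_arm:
  series: "-6 -0.8 0 0 1; -12 -1.6 0 0 1; -18 -2.5 0 0 1; -24 -3.3 1 0 1; -29.1 -4.1 3 0 1; -29.1 -4.1 3 0 1; -29.1 -4.1 3 0 1"

```text
time_s: 2.98
position: [0.6414, -0.1705, 0.2213]
tool_rot: [[-0.643, 0.766, -0.0], [0.766, 0.643, 0.0], [0.0, 0.0, -1.0]]
ft_force: [-0.9, -0.4, -0.3]
grip_width: 0.0856
gripper_force: 0.0
```

Run:
```python
from h import *
im=optics.get_image('wrist');cv2.imwrite('pics/d.png',cv2.resize(im['pixels'],(800,600)))
for d in spotter.cut_out('long_block','wrist')[:2]: print(round(d['score'],2),rect(im,d['pixels'],.022),rect(im,d['pixels'],0.))
print([(d['score'],np.round(d['point'],3)) for d in spotter.mark_of('long_block','wrist')])
go(.642,-.173,.15,40)
np.savez('w.npz',**{k:np.array(v) for k,v in im.items()})
```

```text
0.94 (array([ 639.1, -170.8]), array([120.3,  66.9]), -50.1) (array([ 642.5, -174.9]), array([128.1,  71.2]), -50.1)
0.69 (array([532.6, -59.7]), array([18. ,  7.5]), 40.0) (array([529.1, -56.7]), array([19.2,  8. ]), 40.0)
[(0.63, array([ 0.641, -0.171, -0.004]))]
t 3.125 pos [ 0.6414 -0.1698  0.2224] yaw 40.1 tilt [ 0.001 -0.001 -1.   ] w 0.0853 F [ 0.5  0.5 -0.4] 0.0 -> cm [-0.27 -0.17  7.24] turn 0.1
```

View pics/d.png

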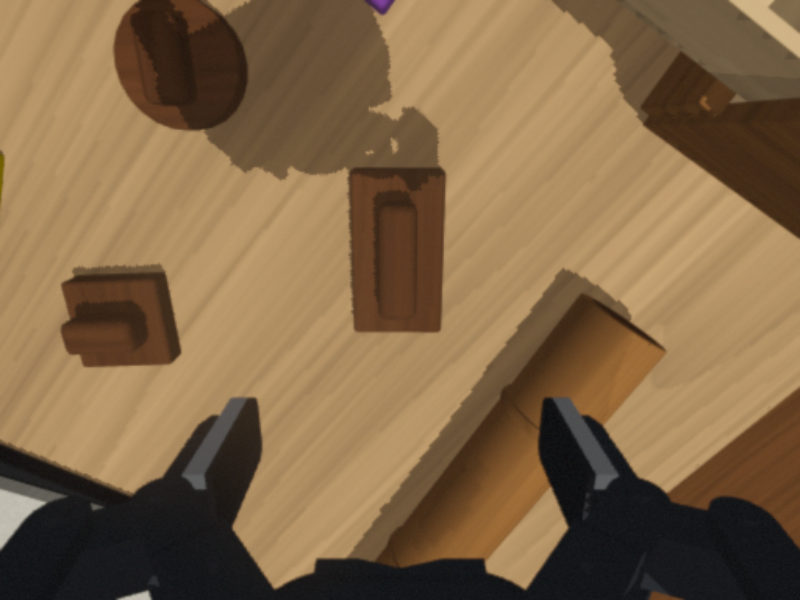

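The picture shows the long block at (397,250), between and ahead of the open fingers. Its mask measures 120.3 x 66.9 mm, matching the slab, with centre (0.639,-0.171) and yaw -50°. Next I descend to TCP z ≈ 0.026 and grip the ridge.

>>> move_arm:
  series: "0.1 -0.25 5 0 1; 0.1 -0.25 10 0 1; 0.1 -0.25 15 0 1; 0.1 -0.25 18 0 1; 0.1 -0.25 19.5 0 1; 0.1 -0.25 19.5 0 1; 0.1 -0.25 19.5 0 -1; 0.1 -0.25 19.5 0 -1"
  force: 50

```text
time_s: 4.12
position: [0.6395, -0.1719, 0.0276]
tool_rot: [[-0.643, 0.766, 0.002], [0.766, 0.643, -0.001], [-0.002, 0.001, -1.0]]
ft_force: [-0.8, -0.4, -0.0]
grip_width: 0.0515
gripper_force: 0.0
```

>>> move_arm:
  series: "0 0 0 0 -1; 0 0 0 0 -1; 0 0 0 0 -1; 0 0 0 0 -1"

```text
time_s: 4.62
position: [0.6393, -0.1719, 0.0269]
tool_rot: [[-0.643, 0.766, 0.001], [0.766, 0.643, -0.001], [-0.001, 0.0, -1.0]]
ft_force: [-0.2, -0.2, 6.8]
grip_width: 0.025
gripper_force: 51.9
```

>>> move_arm:
  series: "0 0 -2 0 -1; 0 0 -5 0 -1; 0 0 -10 0 -1; 0 0 -15 0 -1; 0 0 -19 0 -1; 0 0 -20.5 0 -1; 0 0 -20.5 0 -1; 0 0 -20.5 0 -1"

```text
time_s: 5.62
position: [0.6384, -0.1715, 0.2287]
tool_rot: [[-0.643, 0.766, -0.004], [0.766, 0.643, 0.002], [0.004, -0.002, -1.0]]
ft_force: [-0.6, 0.5, -3.0]
grip_width: 0.0251
gripper_force: 50.9
```

Run:
```python
from h import *
f=np.array([.5695,.126]);a=np.radians(8.8)
for c in('scene','top'): 
  for t in('drawer_front','chest_top','chest_drawer0_handle'): print(t,c,[np.round(d['point'],3) for d in spotter.mark_of(t,c)[:1]])
x=f+.047*np.array([np.cos(a),np.sin(a)]);print(x)
print([ (d['score'],np.round(d['point'],3)) for d in spotter.mark_of('long_block','scene')])
go(x[0],x[1],.232,8.8)
```

```text
drawer_front scene [array([0.57 , 0.127, 0.098])]
chest_top scene [array([0.692, 0.14 , 0.171])]
chest_drawer0_handle scene [array([0.515, 0.114, 0.133])]
drawer_front top [array([0.569, 0.126, 0.097])]
chest_top top [array([0.695, 0.143, 0.173])]
chest_drawer0_handle top [array([0.51 , 0.115, 0.131])]
[0.61594673 0.13319033]
[(0.95, array([ 0.337, -0.352,  0.002])), (0.6, array([ 0.641, -0.171, -0.001])), (0.47, array([ 0.498,  0.003, -0.   ]))]
t 5.975 pos [ 0.6389 -0.1717  0.2308] yaw 40.0 tilt [-0.001  0.    -1.   ] w 0.0249 F [-0.   0.5 -2.4] 50.94325304031372 -> cm [24.83 17.84 -0.11] turn 31.2
```

>>> move_arm:
  series: "3 2.2 0 4 -1; 7 5.1 0 9 -1; 11.5 8.4 0 15 -1; 16 11.7 0 21 -1; 20 14.7 0 26 -1; 23 16.9 0 30 -1; 24.7 18.1 0 31.2 -1; 24.7 18.1 0 31.2 -1"

```text
time_s: 6.98
position: [0.6186, 0.1352, 0.2311]
tool_rot: [[-0.155, 0.988, 0.0], [0.988, 0.155, 0.0], [0.0, 0.0, -1.0]]
ft_force: [-0.5, -0.5, -2.2]
grip_width: 0.0251
gripper_force: 50.9
```

Run:
```python
from h import *
go(.619,.1336,.232,8.8)
a=[optics.get_image(n)['pixels'] for n in('top','scene')]
cv2.imwrite('pics/e.png',np.hstack([cv2.resize(a[0][30:230,160:320],(400,500),interpolation=2),cv2.resize(a[1][160:360,100:300],(400,500))]))
```

```text
t 6.975 pos [0.6186 0.1352 0.2311] yaw 8.9 tilt [ 0.  0. -1.] w 0.0251 F [-0.5 -0.5 -2.2] 50.87393760681152 -> cm [-0.17  0.02 -0.09] turn 0.1
```

View pics/e.png

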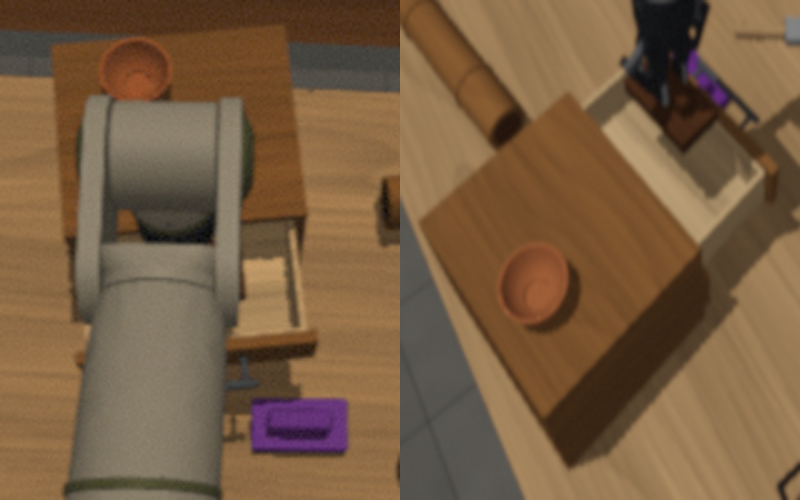

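The right half shows the block held level over the open drawer strip at about (675,110). Next I lower it slowly.

>>> move_arm:
  series: "0 0 3 0 -1; 0 0 6 0 -1; 0 0 8 0 -1; 0 0 9 0 -1; 0 0 9.5 0 -1; 0 0 10 0 -1; 0 0 10 0 -1"

```text
time_s: 7.95
position: [0.6189, 0.1338, 0.1313]
tool_rot: [[-0.153, 0.988, 0.0], [0.988, 0.153, 0.0], [-0.0, 0.0, -1.0]]
ft_force: [0.9, -0.4, -2.9]
grip_width: 0.025
gripper_force: 50.9
```

>>> move_arm:
  series: "0 0 0.2 0 -1; 0 0 0.4 0 -1; 0 0 0.5 0 -1; 0 0 0.5 0 -1"

```text
time_s: 8.45
position: [0.6188, 0.1339, 0.1261]
tool_rot: [[-0.153, 0.988, -0.0], [0.988, 0.153, 0.0], [0.0, -0.0, -1.0]]
ft_force: [0.8, -0.3, -2.2]
grip_width: 0.0248
gripper_force: 50.9
```

>>> move_arm:
  series: "0 0 0.15 0 -1; 0 0 0.2 0 -1; 0 0 0.2 0 -1"

```text
time_s: 8.82
position: [0.6188, 0.1338, 0.1241]
tool_rot: [[-0.153, 0.988, -0.0], [0.988, 0.153, 0.0], [0.0, -0.0, -1.0]]
ft_force: [-0.9, 0.2, -1.7]
grip_width: 0.0249
gripper_force: 50.9
```

>>> move_arm:
  series: "0 0 0.1 0 -1; 0 0 0.2 0 -1; 0 0 0.2 0 -1"

```text
time_s: 9.2
position: [0.6188, 0.1338, 0.1221]
tool_rot: [[-0.153, 0.988, -0.0], [0.988, 0.153, -0.0], [-0.0, -0.0, -1.0]]
ft_force: [-0.7, -0.3, -1.9]
grip_width: 0.025
gripper_force: 51.0
```

>>> move_arm:
  series: "0 0 0.1 0 -1; 0 0 0.2 0 -1; 0 0 0.2 0 -1"

```text
time_s: 9.57
position: [0.6196, 0.1339, 0.1219]
tool_rot: [[-0.153, 0.988, 0.003], [0.988, 0.153, 0.0], [-0.0, 0.003, -1.0]]
ft_force: [-1.3, 0.9, 7.9]
grip_width: 0.0252
gripper_force: 52.2
```

It touches down at z ≈ 0.122, i.e. floor at about 0.095 as expected. Now release with partial opening and retreat straight up.

>>> move_arm:
  series: "0 0 -0.1 0 -0.2; 0 0 -0.1 0 0; 0 0 -0.1 0 0; 0 0 -0.1 0 0; 0 0 -0.1 0 0"

```text
time_s: 10.2
position: [0.6188, 0.1339, 0.1211]
tool_rot: [[-0.153, 0.988, -0.0], [0.988, 0.153, 0.0], [0.0, -0.0, -1.0]]
ft_force: [0.1, -0.2, -0.4]
grip_width: 0.0426
gripper_force: 0.0
```

>>> move_arm:
  series: "0 0 -1 0 0; 0 0 -3 0 0; 0 0 -6 0 0; 0 0 -10 0 0; 0 0 -12 0 0; 0 0 -12 0 0"

```text
time_s: 10.95
position: [0.6193, 0.1339, 0.2432]
tool_rot: [[-0.153, 0.988, 0.004], [0.988, 0.153, 0.0], [-0.001, 0.004, -1.0]]
ft_force: [-0.5, -0.2, -0.3]
grip_width: 0.0429
gripper_force: 0.0
```

Run:
```python
from h import *
im=optics.get_image('wrist');b=optics.get_image('scene')
cv2.imwrite('pics/f.png',np.hstack([cv2.resize(im['pixels'],(400,300)),cv2.resize(b['pixels'][160:310,150:350],(400,300))]))
print([(round(d['score'],2),rect(im,d['pixels'],.118)) for d in spotter.cut_out('long_block','wrist')[:2]])
for c in('wrist','scene'): print([(round(d['score'],2),np.round(d['point'],3)) for d in spotter.mark_of('long_block',c)])
for t in('drawer_front','chest_drawer0_handle'): print([np.round(d['point'],3) for d in spotter.mark_of(t,'scene')[:1]])
go(.47,.107,.24,8.8)
```

```text
[(0.8, (array([619.1, 135.1]), array([119.4,  66.4]), -81.4)), (0.79, (array([525.5,  59.9]), array([93.7, 43.4]), -85.7))]
[(0.87, array([0.62 , 0.131, 0.092])), (0.85, array([ 0.501, -0.004,  0.003]))]
[(0.56, array([0.622, 0.135, 0.095])), (0.4, array([ 0.5  , -0.002, -0.   ]))]
[array([0.569, 0.127, 0.098])]
[array([0.514, 0.114, 0.131])]
t 11.3 pos [0.6187 0.1338 0.2404] yaw 8.8 tilt [-0.001 -0.    -1.   ] w 0.0426 F [0.4 0.8 0. ] 0.0 -> cm [ -0.38 -15.1    0.06] turn 0.0
```

View pics/f.png

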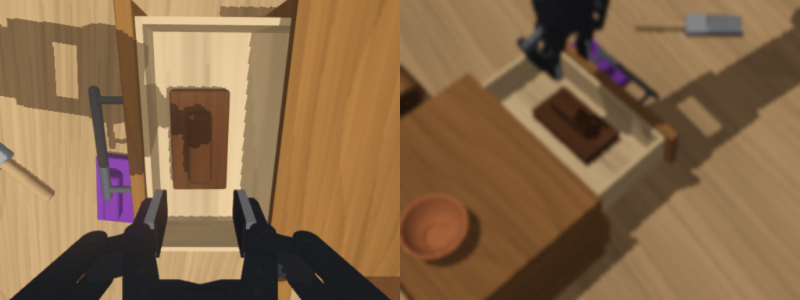

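The block lies flat in the drawer, at (200,138) in the left half, and is released: centre (0.619,0.135), base z ≈ 0.095. Now the shut gripper goes in front of the handle.

>>> move_arm:
  series: "-0.1 -5 0 0 -1; -0.3 -10 0 0 -1; -0.4 -15.3 0 0 -1; -0.4 -15.3 0 0 -1; -0.4 -15.3 5 0 -1; -0.4 -15.3 10 0 -1; -0.4 -15.3 12.7 0 -1; -0.4 -15.3 12.7 0 -1"

```text
time_s: 12.3
position: [0.4682, 0.1065, 0.1127]
tool_rot: [[-0.153, 0.988, -0.004], [0.988, 0.153, 0.0], [0.001, -0.004, -1.0]]
ft_force: [0.3, -0.6, -0.1]
grip_width: -0.0002
gripper_force: 0.0
```

>>> move_arm:
  series: "0 1 0 0 -1; 0 2 0 0 -1; 0 3 0 0 -1; 0 4 0 0 -1; 0 5 0 0 -1; 0 6 0 0 -1; 0 7 0 0 -1; 0 7 0 0 -1"

```text
time_s: 13.3
position: [0.5382, 0.1173, 0.114]
tool_rot: [[-0.153, 0.988, 0.001], [0.988, 0.153, 0.0], [0.0, 0.001, -1.0]]
ft_force: [-0.1, -0.4, 0.3]
grip_width: -0.0001
gripper_force: 0.0
```

Run:
```python
from h import *
b=optics.get_image('scene')
print([np.round(d['point'],3) for d in spotter.mark_of('chest_drawer0_handle','scene')[:1]])
go(.624,.131,.114,8.8)
```

```text
[array([0.562, 0.12 , 0.132])]
t 13.4 pos [0.5374 0.1172 0.1141] yaw 8.8 tilt [-0.  0. -1.] w 0.0002 F [-0.9  0.2 -0.6] 0.0 -> cm [0.03 8.77 0.01] turn 0.0
```

>>> move_arm:
  series: "0 1 0 0 -1; 0 2 0 0 -1; 0 3 0 0 -1; 0 4 0 0 -1; 0 5 0 0 -1; 0 6 0 0 -1; 0 6.8 0 0 -1; 0 7.2 0 0 -1"

```text
time_s: 14.4
position: [0.6091, 0.1283, 0.1141]
tool_rot: [[-0.153, 0.988, 0.0], [0.988, 0.153, 0.0], [0.0, 0.0, -1.0]]
ft_force: [-0.9, -1.4, -0.4]
grip_width: -0.0
gripper_force: 0.4
```

>>> move_arm:
  series: "0 0.2 0 0 -1; 0 0.4 0 0 -1; 0 0.6 0 0 -1; 0 0.6 0 0 -1"

```text
time_s: 14.9
position: [0.6147, 0.1292, 0.1143]
tool_rot: [[-0.153, 0.988, 0.0], [0.988, 0.153, 0.0], [0.0, 0.0, -1.0]]
ft_force: [-0.5, -0.6, -0.7]
grip_width: -0.0002
gripper_force: 0.0
```

>>> move_arm:
  series: "0 0.1 0 0 -1; 0 0.2 0 0 -1; 0 0.3 0 0 -1; 0 0.3 0 0 -1"

```text
time_s: 15.4
position: [0.6176, 0.1296, 0.1142]
tool_rot: [[-0.153, 0.988, 0.0], [0.988, 0.153, 0.0], [0.0, 0.0, -1.0]]
ft_force: [-1.0, -0.5, -0.7]
grip_width: 0.0001
gripper_force: 0.1
```

Not at the stop yet; continue in small steps until the force rises.

>>> move_arm:
  series: "0 0.1 0 0 -1; 0 0.2 0 0 -1; 0 0.3 0 0 -1; 0 0.3 0 0 -1"

```text
time_s: 15.9
position: [0.6206, 0.1301, 0.1141]
tool_rot: [[-0.153, 0.988, 0.0], [0.988, 0.153, 0.0], [0.0, 0.0, -1.0]]
ft_force: [-0.2, -0.2, -0.5]
grip_width: 0.0002
gripper_force: 0.1
```

>>> move_arm:
  series: "0 0.1 0 0 -1; 0 0.2 0 0 -1; 0 0.2 0 0 -1"

```text
time_s: 16.27
position: [0.6225, 0.1304, 0.1142]
tool_rot: [[-0.153, 0.988, 0.0], [0.988, 0.153, 0.0], [-0.0, 0.0, -1.0]]
ft_force: [0.2, -0.2, -0.0]
grip_width: -0.0001
gripper_force: 0.1
```

>>> move_arm:
  series: "0 0.1 0 0 -1; 0 0.2 0 0 -1; 0 0.2 0 0 -1"

```text
time_s: 16.65
position: [0.6245, 0.1307, 0.1141]
tool_rot: [[-0.153, 0.988, 0.0], [0.988, 0.153, -0.0], [-0.0, 0.0, -1.0]]
ft_force: [-0.1, -0.1, -0.0]
grip_width: -0.0001
gripper_force: 0.1
```

Run:
```python
from h import *
for c in('scene','top'):
  optics.get_image(c)
  print([[np.round(d['point'],3) for d in spotter.mark_of(t,c)[:1]] for t in('chest_drawer0_handle','chest_top')])
go(.624,.131,.114,8.8)
```

```text
[[array([0.643, 0.133, 0.132])], [array([0.692, 0.14 , 0.169])]]
[[], []]
t 16.95 pos [0.6245 0.1307 0.1142] yaw 8.8 tilt [ 0.  0. -1.] w 0.0001 F [-0.2  0.2 -1.2] 0.0 -> cm [ 0.04 -0.04  0.02] turn 0.0
```

>>> move_arm:
  series: "0 0.1 0 0 -1; 0 0.1 0 0 -1; 0 0.2 0 0 -1; 0 0.2 0 0 -1"

```text
time_s: 17.45
position: [0.6259, 0.1309, 0.1142]
tool_rot: [[-0.153, 0.988, -0.001], [0.988, 0.153, -0.0], [-0.0, -0.001, -1.0]]
ft_force: [-4.0, -1.1, 1.7]
grip_width: -0.0002
gripper_force: 2.2
```

>>> move_arm:
  series: "0 0.1 0 0 -1; 0 0.1 0 0 -1; 0 0.15 0 0 -1; 0 0.15 0 0 -1"

```text
time_s: 17.95
position: [0.6261, 0.1309, 0.1141]
tool_rot: [[-0.153, 0.988, -0.005], [0.988, 0.153, -0.001], [-0.0, -0.005, -1.0]]
ft_force: [-11.2, -1.7, 4.7]
grip_width: -0.0002
gripper_force: 5.9
```

The force rises at 0.626, so this is the stop. Back off and check.

>>> move_arm:
  series: "0 -1 0 0 -1; 0 -4 0 0 -1; 0 -8 0 0 -1; 0 -12 0 0 -1; 0 -12 -6 0 -1; 0 -14 -12 0 -1; 0 -14 -12 0 -1; 0 -14 -12 0 -1"

```text
time_s: 18.95
position: [0.4894, 0.1098, 0.2337]
tool_rot: [[-0.153, 0.988, 0.0], [0.988, 0.153, 0.0], [0.0, 0.0, -1.0]]
ft_force: [-0.2, -0.0, -0.0]
grip_width: 0.0004
gripper_force: 0.0
```

Run:
```python
from h import *
a=optics.get_image('scene');w=optics.get_image('wrist')
cv2.imwrite('pics/g.png',np.hstack([cv2.resize(a['pixels'],(400,300)),cv2.resize(w['pixels'],(400,300))]))
for c in('scene','wrist'):
 print([[np.round(d['point'],3) for d in spotter.mark_of(t,c)[:1]] for t in('chest_drawer0_handle','chest_top','drawer_front','square_block','round_block','jar')])
go(.5,.1,.2,8.8)
```

```text
[[array([0.644, 0.135, 0.132])], [array([0.693, 0.14 , 0.171])], [], [], [array([ 0.453, -0.165,  0.002])], [array([0.387, 0.498, 0.003])]]
[[], [], [], [], [], []]
t 19.65 pos [0.4895 0.1098 0.2342] yaw 8.8 tilt [-0.  0. -1.] w -0.0001 F [ 0.5 -0.5 -0.3] 0.0 -> cm [-1.13  0.89  3.42] turn 0.0
```

View pics/g.png

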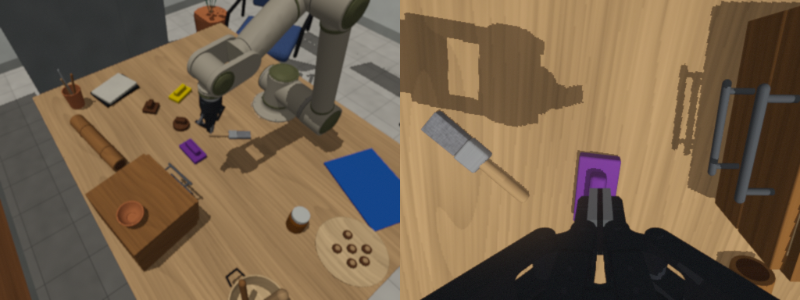

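The left half shows the chest shut at (145,210), with the bystanders unmoved and the arm clear. The handle is 50 mm in front of the chest edge, which matches the drawer being fully shut. Handing in.

```bash
python3 -c "
from rig import order
print(order.close_job())"
```

```text
the job is handed in; nothing more can be done
None
```

The long block was set down gently, flat and handle up, in the top drawer and let go, the drawer was pushed shut to its stop, and the job is handed in; the final pictures showed nothing else moved, and no verdict was returned.

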